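Unhook the test ball and lower it gently into its deep pot

ROBOT

A 7-joint arm with a two-finger parallel gripper is mounted at the origin on a cart in front of the work surface, level with it; the furniture and walls round the work are solid. World frame = base frame: x ahead of the robot, y to its left, z up, the work surface at z = 0. Lengths are in m, angles in rad, forces in N, time in s.
With the tool pointing down it reaches from about 0.35 to 0.9 m from the base axis. Payload 8.1 kg.
Tool frame: the origin (TCP) lies on the centre line of the jaws, within the pads' length; the fingertips stand arm.tips_ahead ahead of it and the grasp point (between the pads) lies 8 mm behind it (arm.tips_ahead is the distance from the TCP to the fingertips, in m); z points along the fingers, y is the direction in which the jaws open and shut (so a half turn about z gives the same grasp; the last joint's range is limited). The gripper opens to 92 mm and grips with 3 to 60 N. Pads are 19 mm wide; open, the fingers measure 130 mm over their backs; the gripper's body (75 mm by 190 mm) begins 47 mm behind the grasp point.
Start: joints at [-0.103, 0.434, 0.025, 1.573, -0.012, 1.134, -0.075], TCP at [0.625, -0, 0.212] pointing down, gripper open.
Joint ranges: [-2.62, 2.62], [-0.44, 2.09], [-1.27, 1.32], [0.08, 2.57], [-1.32, 4.46], [0.12, 2], [-2.74, 2.74]. Speed limits (rad/s): [2.22, 2.22, 3.01, 3.01, 3.14, 3.14, 3.14].

INTERFACE

Orientations are given as a rotation vector (axis times angle).
In Python, from cell import arm gives the robot as it stands. The module is installed in compiled form; this text tells all that it offers.
- The arm moves only by the tool jog_arm, never from a script. Its argument "moves" is a list of rows, each an object with "twist": the turn, a rotation vector about the tool's x, y, z in units of 10 degrees (1.0 is 10 degrees), a list of three; "xyz": the shift along the tool's x, y, z in units of 60 mm (1.0 is 60 mm), a list of three; "grip": the closure, from -1 (fully open) to 1 (shut). A call has 1 to 5 rows; each row is the pose to reach, as a shift and turn from the pose commanded when the call began, along the tool's axes at that moment; what a row does not reach only later rows make up. A row lasts 1/8 s, in which the tool goes at most 62.5 mm and 10.7 degrees, less where a joint would pass 70% of its speed; a pose out of reach is approached as far as the arm can. A call with a gripper value outside its range is refused whole. The fingers move at their own pace and stop on an object; "force" is the grip in N (left out, the last holds). Time passes only in rows, so rows that repeat a pose let the fingers close. It gives the time, the measured TCP pose, the force and the opening at its end, in the units of the state.
- arm.observe(): the state, without advancing time (a new reading comes with each control period).
- arm.get_image(name): name is "scene" or "top" or "wrist"; returns the picture (420x560x3 uint8, blue, green, red); there is no depth.
- arm.camera_params(name): a dict with "mtx" (3x3 intrinsics, pixels), "k1" (the pictures are not rectified: a ray, as slopes to the right and down, at radius r is drawn at 1 + k1 r^2 times it, then the intrinsics apply), "T" (4x4, takes a point from camera to world coordinates); the wrist camera has in their place "T_tool_cam" (4x4, takes a point from camera to tool coordinates, whose origin is the TCP and whose axes are the flange's). Camera axes: x right, y down, z forward; pixel columns grow to the right and rows downward; lengths in m; the calibration is good to about 2 mm. A picture is of the moment at which its call begins: read the wrist's pose just before it. camera_params takes no time and is no camera call.
- arm.sign_off(): hands the job in, once; it reports no verdict.
The state is a dict: "clock": time; "joints": joint angles; "dq": joint speeds; "joint_efforts": joint torques, N m; "position": TCP position; "ee_rot": TCP orientation; "force": force on the tool from outside, world axes, zero at the start; "ft_torque": the same for the moment, N m; "width": opening from 0.0 (shut) to 1.0 (fully open).
Only numpy, scipy, OpenCV 4.12 (cv2) and the standard library are available. Lean on these libraries where they do the work, as an engineer would, in place of code of your own. Each camera call takes 0.05 s, during which the arm holds its last target. There are 200 camera calls.

TASK

Unhook the steel test ball with the orange handle from its stand, lifting it past the upturned hook tip without straining the hook, and put it away in the deep pot with the blue collar. The padded seat inside that pot is sprung and its depth is not known beforehand: lower the ball, handle up, until you feel it rest on the seat, neither letting it fall nor pressing it down hard, then let go. Leave the other things on the worktop alone.

Things in the scene. Friction and masses are not known exactly. Their poses are not given: they have to be found in the camera images.
- test_ball: Polished steel ball, 44 mm across, 0.13 to 0.20 kg, with a fixed flat orange handle. Origin: ball's centre; z up the handle. The handle, 30 mm wide (y), 10 mm thick (x), spans z = 34 to 128 mm, with a window 20 mm wide (y) from z = 40 to 86 mm, through which the hook passes along x; above 86 mm it is a solid tab. It hangs upright on the stand, axes as the stand's.
- ball_tab (a point): Middle of the handle's solid tab, 110 mm above the ball's centre: the place to grip, across the 30 mm width (fingers closing along the ball's y, one either side of the hook). The tab reaches 24 mm below and 18 mm above this point.
- hook_stand: Steel stand, fixed to the worktop: base 100 x 80 x 10 mm, post at x = +40 mm. Origin on the worktop straight under the hang point. The hook, 8 mm round bar, runs level from the post towards the stand's -x, its top at z = 138 mm, and turns up at x = -26 mm to a tip at z = 156 mm, the stand's highest point. The ball must rise 20 to 36 mm, then leave over the tip towards -x.
- hook_seat (a point): Point on top of the hook bar where the handle's window hangs, 138 mm above the worktop; the ball's centre then hangs 52 mm above the worktop.
- pot_blue: Round steel pot with blue collar, fixed: 74 mm across, 66 mm inside, 136 mm high, open on top. Origin: centre of underside, z up. Inside, a level black sprung seat lies 60 to 107 mm below the rim (not reported). It gives up to 8 mm at 0.8 N per mm, sinks about 2 mm under the ball, then is hard. Let go, the ball may roll some mm and its handle lean on the rim.
- pot_yellow: A pot of the same size and make with a yellow collar, not to be used; the two pots may stand either way round. Origin at the centre of its underside.
- lens_case: White contact lens case with one white and one blue cap, 36 x 72 x 18 mm, lying loose; origin under its centre; stays where it is
- dropper_red: Small white dropper bottle with a red cap, 25 mm across, 84 mm high, loose; origin under its centre; stays where it is
- dropper_green: Small white dropper bottle with a green cap, 25 mm across, 80 mm high, loose; origin under its centre; stays where it is
- gauze_pack: Flat white sealed pack with a blue stripe, 55 x 95 x 9 mm, loose; origin under its centre; stays where it is
- watch_glass: Small round glass dish, 57 mm across, 14 mm high, loose; origin under its centre; stays where it is
- penlight: Black penlight with a white end, 17 x 114 x 19 mm, lying loose; origin under its centre; stays where it is

How it is judged:
By the outcome, as a careful person would: the job done as asked, in the order asked, and still so for the second after the job is handed in, with the robot touching nothing.
It also fails if it takes over 53 s, if anything falls off the work surface, if the arm or the gripper's body presses on something with over 40 N, if the wrist force passes 120 N, or if a joint passes its speed limit or range.

## Working session

There is one attempt and no reset: what is moved stays moved. The work goes in short steps, Python scripts to look and compute and a tool call to move; the robot and the scene stay as the last step left them, time stands still between calls to the robot, and variables do not carry over. Pictures are saved under pics/ and viewed, about 8 in all and at most 12, crops included, and the job is handed in when it is done.

Besides the shell and the picture viewer there is one more tool, called as name([rows], argument=value, ...), one row to a line, values as JSON. jog_arm: Moves the arm, as the interface text tells. Its arguments: {"type":"object","properties":{"moves":{"type":"array","items":{"type":"object","properties":{"twist":{"type":"array","items":{"type":"number"}},"xyz":{"type":"array","items":{"type":"number"}},"grip":{"type":"number"}}}},"force":{"type":"number"}},"required":["moves"]}

```bash
mkdir -p pics
cat > h.py <<'E'
import numpy as np, cv2
from cell import arm
from scipy.spatial.transform import Rotation as R
def pose():
    s=arm.observe(); T=np.eye(4); T[:3,:3]=R.from_rotvec(s['ee_rot']).as_matrix(); T[:3,3]=s['position']; return T
def camT(n,P=None):
    c=arm.camera_params(n)
    return c['T'] if 'T' in c else (pose() if P is None else P)@c['T_tool_cam']
def ray(n,u,v,P=None):
    c=arm.camera_params(n); K=np.array(c['mtx'])
    d=np.array([(u-K[0,2])/K[0,0],(v-K[1,2])/K[1,1]]); s=d.copy()
    for _ in range(20): s=d/(1+c['k1']*(s@s))
    T=np.array(camT(n,P)); return T[:3,3],T[:3,:3]@np.array([s[0],s[1],1])
def onz(n,u,v,z,P=None):
    o,d=ray(n,u,v,P); return o+d*(z-o[2])/d[2]
def cross(r1,r2):
    A=np.stack([r1[1],-r2[1]],1); t=np.linalg.lstsq(A,r2[0]-r1[0],rcond=None)[0]
    a=r1[0]+t[0]*r1[1]; b=r2[0]+t[1]*r2[1]; return (a+b)/2,np.linalg.norm(a-b)
E
python3 - <<'E'
from h import *
print(arm.observe(),arm.tips_ahead)
for n in ("scene","top","wrist"):
    cv2.imwrite(f"pics/{n}0.png",arm.get_image(n)); print(n,np.round(camT(n),3).tolist(),np.array(arm.camera_params(n)['mtx']).tolist(),arm.camera_params(n)['k1'])
E
```

```text
{'clock': 0.0, 'joints': array([-0.10257626,  0.4352044 ,  0.02498015,  1.57411988, -0.01160071,
        1.13401716, -0.07513918]), 'dq': array([-0.00012142, -0.00117387, -0.0001643 , -0.0007502 , -0.00055613,
       -0.00044445,  0.00045877]), 'joint_efforts': array([ 3.89017032e-04, -6.67853522e+01,  9.84863900e-01, -3.14464223e+01,
       -6.05165795e-02,  4.27553023e-02,  1.12382318e-04]), 'position': array([ 6.24445630e-01, -7.99384263e-05,  2.11547823e-01]), 'ee_rot': array([-2.22087131e+00, -2.22056090e+00,  1.93657305e-03]), 'force': array([-0.0953753 ,  0.13067597,  0.31977196]), 'ft_torque': array([-0.02460754,  0.02903804,  0.00701856]), 'width': 0.9991568367234558} 0.011
scene [[0.618, -0.388, 0.684, -0.175], [-0.786, -0.329, 0.524, -0.561], [0.021, -0.861, -0.508, 0.677], [0.0, 0.0, 0.0, 1.0]] [[380.61347661916017, 0.0, 275.3796559779951], [0.0, 380.61347661916017, 209.14199650002197], [0.0, 0.0, 1.0]] 0.03732534932923664
top [[0.421, -0.775, 0.472, -0.24], [-0.907, -0.36, 0.218, -0.377], [0.001, -0.52, -0.854, 1.636], [0.0, 0.0, 0.0, 1.0]] [[484.25624936493426, 0.0, 275.10509500304687], [0.0, 484.25624936493426, 202.77705619880007], [0.0, 0.0, 1.0]] -0.13785046665667944
wrist [[1.0, -0.001, -0.0, 0.625], [-0.001, -0.967, -0.256, 0.068], [-0.0, 0.256, -0.967, 0.385], [0.0, 0.0, 0.0, 1.0]] [[364.17787790159474, 0.0, 288.094922303241], [0.0, 364.17787790159474, 205.87509979856748], [0.0, 0.0, 1.0]] -0.05985680786494075
```

View pics/top0.png

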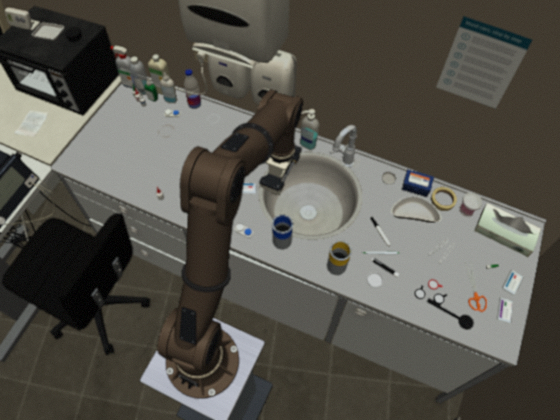

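View pics/scene0.png

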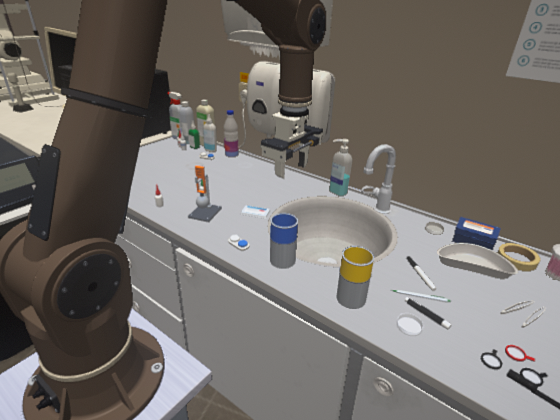

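The scene view shows the stand with the orange handle at about (201,180) and its base at (205,212). The blue pot's rim is at (284,223), the yellow pot's at (356,258). In the top view the pots are at (282,228) and (340,253), and the arm hides the stand.

Run:
```python
from h import *
im=cv2.imread("pics/scene0.png"); hsv=cv2.cvtColor(im,cv2.COLOR_BGR2HSV)
def blob(n,im,lo,hi,box):
    h=cv2.cvtColor(im,cv2.COLOR_BGR2HSV); m=cv2.inRange(h,lo,hi); k=np.zeros_like(m); x0,y0,x1,y1=box; k[y0:y1,x0:x1]=m[y0:y1,x0:x1]
    ys,xs=np.nonzero(k); print(n,len(xs),xs.min(),xs.max(),ys.min(),ys.max(),xs.mean(),ys.mean()); return k
blob("orange",im,(3,150,120),(18,255,255),(180,150,225,215))
k=blob("bluescene",im,(105,120,40),(125,255,255),(262,205,305,250))
t=cv2.imread("pics/top0.png")
blob("bluetop",t,(105,120,30),(125,255,255),(265,205,300,245))
for p in [(201,170),(201,180)]: print(onz("scene",*p,.162))
print("base corners",[np.round(onz("scene",*p,.01),3) for p in [(205,212)]])
print("blue rim",onz("scene",284.5,223,.136), onz("top",282.5,223,.136))
print("yellow rim",onz("scene",356.5,258,.136), onz("top",341,249,.136))
print("lens",onz("scene",238,242,.01),"dropper",onz("scene",158,197,.04),'gauze',onz("scene",256,211,.01))
v=np.hstack([cv2.resize(im[150:230,140:240],None,fx=4,fy=4,interpolation=2),cv2.resize(im[200:280,250:350],None,fx=4,fy=4,interpolation=2)])
w=arm and cv2.imread("pics/wrist0.png"); w=cv2.resize(w,(800,600))[:,:]
cv2.imwrite("pics/c1.png",np.vstack([v,cv2.resize(t[150:280,140:400],(800,280))])[:600])
```

```text
orange 128 195 205 166 192 200.03125 176.3828125
bluescene 575 271 296 215 243 283.4260869565217 229.36173913043478
bluetop 184 273 290 216 238 282.0217391304348 227.28804347826087
[0.55820431 0.30402983 0.162     ]
[0.50935861 0.25034731 0.162     ]
base corners [array([0.554, 0.298, 0.01 ])]
blue rim [ 0.51263405 -0.06524311  0.136     ] [ 0.52414666 -0.05313336  0.136     ]
yellow rim [ 0.50029368 -0.28310279  0.136     ] [ 0.51572237 -0.27804376  0.136     ]
lens [0.49824861 0.09334651 0.01      ] dropper [0.48692792 0.4544028  0.04      ] gauze [0.67053447 0.17055854 0.01      ]
```

View pics/c1.png

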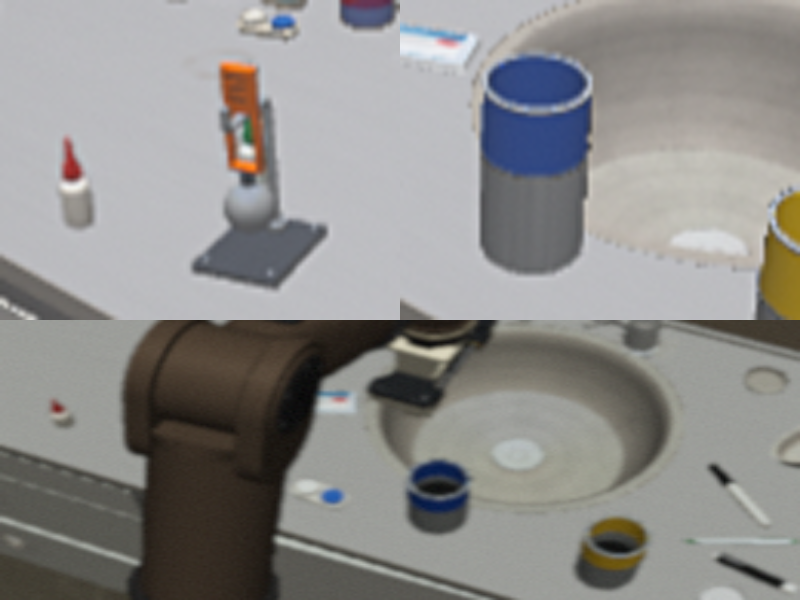

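The crop shows the ball hanging with the hook tip on the image left of the handle and the post behind right. The base corners are at about (189,217), (208,221), (222,207).

Run:
```python
from h import *
P=[onz("scene",*p,.01) for p in [(188.5,217.2),(208,221.5),(221.8,207.5),(201.5,203.8)]]
for i in range(4): 
    d=P[(i+1)%4]-P[i]; print(np.round(P[i],3),np.linalg.norm(d).round(3),np.degrees(np.arctan2(d[1],d[0])).round(1))
print(np.mean(P,0), pose().round(3).tolist())
```

```text
[0.497 0.314 0.01 ] 0.072 -71.5
[0.52  0.246 0.01 ] 0.097 18.0
[0.612 0.276 0.01 ] 0.077 110.9
[0.585 0.348 0.01 ] 0.094 -158.8
[0.55333464 0.2959675  0.01      ] [[0.0, 1.0, -0.001, 0.625], [1.0, -0.0, -0.0, -0.0], [-0.0, -0.001, -1.0, 0.212], [0.0, 0.0, 0.0, 1.0]]
```

jog_arm([
  {"xyz": [0.3,0,-0.9],"twist": [0,0,1],"grip": -1},
  {"xyz": [1.1,-0.2,-1.5],"twist": [0,0,2],"grip": -1},
  {"xyz": [2.0,-0.5,-1.8],"twist": [0,0,3],"grip": -1},
  {"xyz": [3.0,-0.7,-2],"twist": [0,0,4],"grip": -1},
  {"xyz": [3.9,-1.0,-2],"twist": [0,0,5],"grip": -1},
])

```text
clock: 0.78
position: [0.5647, 0.2363, 0.3333]
ee_rot: [-2.955, -1.066, -0.003]
force: [-0.6, 0.8, -0.7]
width: 0.999
```

```bash
cat > to.py <<'E'
import sys
from h import *
def to(x,y,z,yaw):
    # yaw: world angle (deg) of tool y axis; tool straight down
    P=pose(); c,s=np.cos(np.radians(yaw)),np.sin(np.radians(yaw)); ty=np.array([c,s,0]); tz=np.array([0,0,-1.]); Rg=np.stack([np.cross(ty,tz),ty,tz],1)
    print("xyz",(P[:3,:3].T@(np.array([x,y,z])-P[:3,3])/.06).round(2),"twist",(np.degrees(R.from_matrix(P[:3,:3].T@Rg).as_rotvec())/10).round(2))
if __name__=="__main__": to(*map(float,sys.argv[1:]))
E
python3 to.py .553 .296 .33 -70.5
```

```text
xyz [ 0.49 -0.89  0.06] twist [-0.   -0.01  2.02]
```

jog_arm([
  {"xyz": [0.25,-0.5,0],"twist": [0,0,1],"grip": -1},
  {"xyz": [0.5,-0.9,0],"twist": [0,0,2],"grip": -1},
  {"xyz": [0.5,-0.9,0],"twist": [0,0,2],"grip": -1},
])

```text
clock: 1.15
position: [0.5519, 0.2976, 0.3316]
ee_rot: [-3.092, -0.551, 0.002]
force: [-0.4, -1.1, -0.8]
width: 1.002
```

Run:
```python
from h import *
P=pose(); np.save("P1.npy",P); print(P.round(3).tolist()); im=arm.get_image("wrist"); cv2.imwrite("pics/w1.png",im)
h=cv2.cvtColor(im,cv2.COLOR_BGR2HSV); m=cv2.inRange(h,(3,150,100),(18,255,255)); c=max(cv2.findContours(m,0,2)[0],key=cv2.contourArea); print(cv2.minAreaRect(c),cv2.boundingRect(c))
```

```text
[[0.938, 0.346, -0.001, 0.552], [0.346, -0.938, 0.0, 0.298], [-0.001, -0.001, -1.0, 0.332], [0.0, 0.0, 0.0, 1.0]]
((283.5, 187.0), (10.0, 31.0), 90.0) (268, 182, 32, 11)
```

View pics/w1.png

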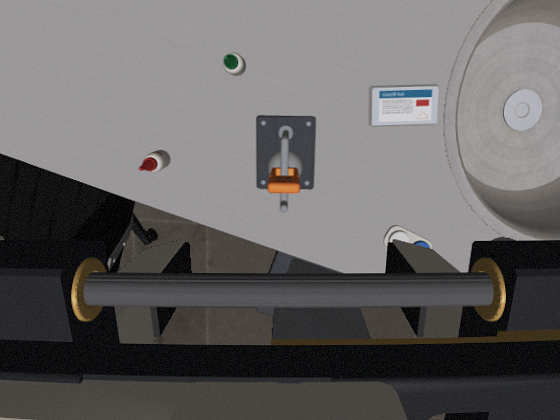

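The wrist view shows the base square to the tool, spanning (257,116) to (315,190). The handle's top face is at about (284,188), the hook tip at (284,208), and the lens case at (408,240).

Run:
```python
from h import *
P=np.load("P1.npy"); im=cv2.imread("pics/w1.png")
print(im[178:197,284].tolist())
for n,p,z in [("tab top",(283.5,188),.18),("tip",(284,208),.156),("b1",(257,116),.01),("b2",(314.5,116),.01),("b3",(315.5,190.5),.01),("b4",(256,190.5),.01),("post",(286,131),.138)]: print(n,onz("wrist",*p,z,P).round(4))
h=cv2.cvtColor(im,cv2.COLOR_BGR2HSV)
m=cv2.inRange(h,(0,0,20),(180,90,85)); m[:100]=0;m[205:]=0;m[:,:235]=0;m[:,330:]=0
c=max(cv2.findContours(m,0,2)[0],key=cv2.contourArea); r=cv2.minAreaRect(c); print(r)
b=[onz("wrist",*q,.01,P) for q in cv2.boxPoints(r)]; print(np.mean(b,0).round(4),[(np.linalg.norm((b[i]-b[i-1])).round(3),np.degrees(np.arctan2(*(b[i]-b[i-1])[[1,0]])).round(1)) for i in range(4)])
```

```text
[[20, 30, 57], [25, 50, 77], [11, 27, 55], [9, 29, 67], [19, 45, 89], [40, 79, 157], [47, 97, 185], [59, 120, 200], [69, 135, 208], [70, 139, 211], [69, 139, 210], [67, 136, 211], [65, 133, 209], [57, 123, 207], [50, 104, 197], [129, 129, 157], [150, 140, 134], [152, 142, 137], [150, 140, 140]]
tab top [0.5501 0.3006 0.18  ]
tip [0.5263 0.2917 0.156 ]
b1 [0.5949 0.3565 0.01  ]
b2 [0.6211 0.285  0.01  ]
b3 [0.5274 0.2473 0.01  ]
b4 [0.4989 0.3249 0.01  ]
post [0.5966 0.3154 0.138 ]
((285.0, 151.5), (73.0, 58.0), 90.0)
[0.5625 0.3052 0.01  ] [(np.float64(0.099), np.float64(19.0)), (np.float64(0.077), np.float64(-69.9)), (np.float64(0.099), np.float64(-158.9)), (np.float64(0.08), np.float64(110.2))]
```

```bash
python3 to.py .5502 .3004 .154 -69.8
```

```text
xyz [-0.01 -0.09  2.96] twist [0.   0.01 0.  ]
```

jog_arm([
  {"xyz": [0,-0.09,0.7],"grip": -1},
  {"xyz": [0,-0.09,1.5],"grip": -1},
  {"xyz": [0,-0.09,2.2],"grip": -1},
  {"xyz": [0,-0.09,2.7],"grip": -1},
  {"xyz": [0,-0.09,2.95],"grip": -1},
])

```text
invalid input at $.moves[0]: expected keys twist, xyz, grip
```

Run:
```python
from h import *
P=pose(); np.save("P2.npy",P); print(P.round(4).tolist(),arm.observe()['force']); im=arm.get_image("wrist"); cv2.imwrite("pics/w2.png",im)
```

```text
[[0.9383, 0.3459, -0.0008, 0.5528], [0.3459, -0.9383, -0.0008, 0.2954], [-0.001, 0.0004, -1.0, 0.3317], [0.0, 0.0, 0.0, 1.0]] [-0.10687483 -0.8316445  -0.12423859]
```

View pics/w2.png

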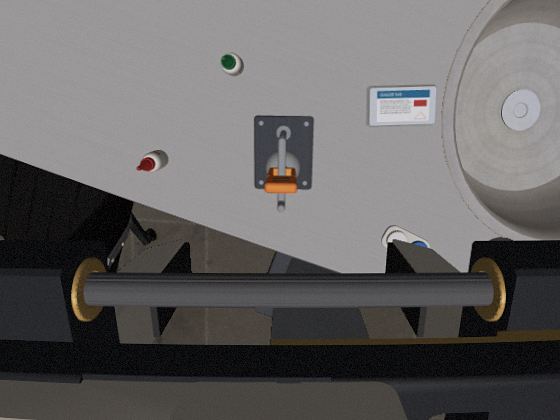

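The call was refused, and the arm has settled 2 mm further on. The picture matches the previous one, with the tab now near (281,187). I'll re-measure from this settled pose.

```bash
python3 - <<'E'
from h import *
P=np.load("P2.npy"); im=cv2.imread("pics/w2.png"); h=cv2.cvtColor(im,cv2.COLOR_BGR2HSV); m=cv2.inRange(h,(3,150,140),(18,255,255)); c=max(cv2.findContours(m,0,2)[0],key=cv2.contourArea); x,y,w,hh=cv2.boundingRect(c); print(x,y,w,hh)
print(onz("wrist",x+(w-1)/2,y+(hh-1)/2,.18,P),onz("wrist",281.5,208,.156,P)); print(pose()[:3,3])
E
python3 to.py .5505 .3002 .154 -70
```

```text
265 183 32 10
[0.5505056 0.3009296 0.18     ] [0.52639079 0.29164951 0.156     ]
[0.55333586 0.2940106  0.33199063]
xyz [-0.01 -0.12  2.97] twist [0.01 0.   0.02]
```

jog_arm([
  {"xyz": [0,-0.12,0.7],"twist": [0,0,0],"grip": -1},
  {"xyz": [0,-0.12,1.5],"twist": [0,0,0],"grip": -1},
  {"xyz": [0,-0.12,2.2],"twist": [0,0,0],"grip": -1},
  {"xyz": [0,-0.12,2.7],"twist": [0,0,0],"grip": -1},
  {"xyz": [0,-0.12,2.95],"twist": [0,0,0],"grip": -1},
])

```text
clock: 1.88
position: [0.5508, 0.2992, 0.1539]
ee_rot: [3.093, 0.545, -0.003]
force: [0.7, -0.1, -0.6]
width: 0.999
```

jog_arm([
  {"xyz": [0,0,0],"twist": [0,0,0],"grip": -1},
  {"xyz": [0,0,0],"twist": [0,0,0],"grip": -1},
])

```text
clock: 2.12
position: [0.5518, 0.3015, 0.1568]
ee_rot: [-3.093, -0.545, -0.003]
force: [-0.1, -0.8, -0.5]
width: 0.998
```

```bash
python3 - <<'E'
from h import *
P=pose(); np.save("P3.npy",P); print(P.round(4).tolist(),arm.observe()['force']); im=arm.get_image("wrist"); cv2.imwrite("pics/w3.png",im)
E
python3 to.py .5505 .3006 .154 -70
```

```text
[[0.9397, 0.3419, 0.0019, 0.5518], [0.3419, -0.9397, 0.0011, 0.3015], [0.0022, -0.0004, -1.0, 0.1568], [0.0, 0.0, 0.0, 1.0]] [-0.05566629 -0.7693804  -0.52157455]
xyz [-0.03  0.01  0.05] twist [-0.   -0.01 -0.  ]
```

View pics/w3.png

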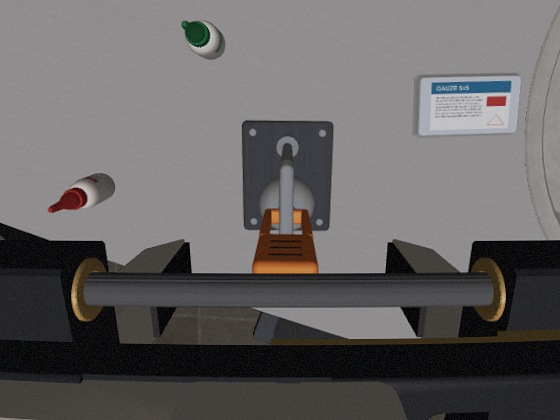

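The handle tab spans columns 254–317, between fingers whose inner edges are at 190 and 386, so it is centred to about 1 mm. I'll close the gripper.

jog_arm([
  {"xyz": [-0.03,0.01,0.03],"twist": [0,0,0],"grip": 0.2},
  {"xyz": [-0.03,0.01,0.03],"twist": [0,0,0],"grip": 0.6},
  {"xyz": [-0.03,0.01,0.03],"twist": [0,0,0],"grip": 0.6},
  {"xyz": [-0.03,0.01,0.03],"twist": [0,0,0],"grip": 0.6},
  {"xyz": [-0.03,0.01,0.03],"twist": [0,0,0],"grip": 0.6},
], force=25)

```text
clock: 2.8
position: [0.5494, 0.3003, 0.1535]
ee_rot: [3.094, 0.545, 0.0]
force: [-0.8, -0.2, -0.5]
width: 0.505
```

jog_arm([
  {"xyz": [0,0,0],"twist": [0,0,0],"grip": 0.8},
  {"xyz": [0,0,0],"twist": [0,0,0],"grip": 0.8},
  {"xyz": [0,0,0],"twist": [0,0,0],"grip": 0.8},
])

```text
clock: 3.18
position: [0.5493, 0.3004, 0.1536]
ee_rot: [-3.094, -0.546, -0.0]
force: [-0.3, 1.5, 0.6]
width: 0.322
```

jog_arm([
  {"xyz": [0,0,-0.06],"twist": [0,0,0],"grip": 0.8},
  {"xyz": [0,0,-0.16],"twist": [0,0,0],"grip": 0.8},
  {"xyz": [0,0,-0.28],"twist": [0,0,0],"grip": 0.8},
  {"xyz": [0,0,-0.4],"twist": [0,0,0],"grip": 0.8},
  {"xyz": [0,0,-0.47],"twist": [0,0,0],"grip": 0.8},
])

```text
clock: 3.8
position: [0.5496, 0.3003, 0.1825]
ee_rot: [-3.094, -0.545, -0.001]
force: [-0.6, 0.7, -2.3]
width: 0.319
```

jog_arm([
  {"xyz": [0,0,0],"twist": [0,0,0],"grip": 0.8},
  {"xyz": [0,0,0],"twist": [0,0,0],"grip": 0.8},
])

```text
clock: 4.05
position: [0.5492, 0.3001, 0.1815]
ee_rot: [3.094, 0.545, -0.001]
force: [0.0, 0.3, -0.7]
width: 0.323
```

Run:
```python
from h import *
P=pose(); print(P.round(4).tolist(),arm.observe()['force']); cv2.imwrite("pics/s2.png",cv2.resize(arm.get_image("scene")[130:230,140:260],None,fx=5,fy=5,interpolation=2))
```

```text
[[0.9397, 0.342, -0.0003, 0.5492], [0.342, -0.9397, -0.0003, 0.3001], [-0.0004, 0.0001, -1.0, 0.1815], [0.0, 0.0, 0.0, 1.0]] [ 0.04012398  0.25903674 -0.74447771]
```

View pics/s2.png

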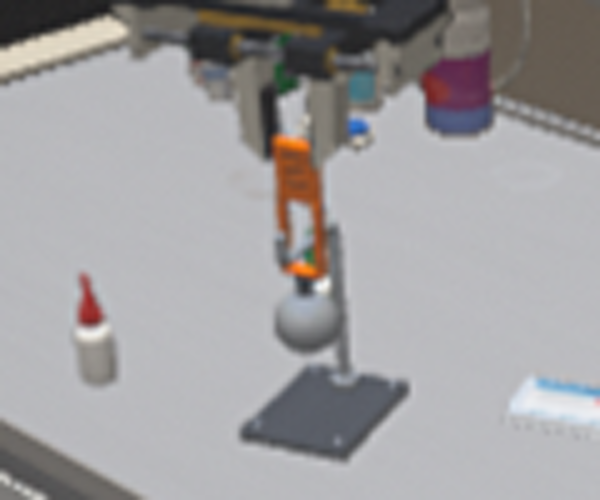

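The ball is lifted and the window's lower bar is just below the hook. The tip at crop (283,250) is inside the window. Next I'll move it out along the stand's −x.

jog_arm([
  {"xyz": [-0.15,0,0],"twist": [0,0,0],"grip": 0.8},
  {"xyz": [-0.4,0,0],"twist": [0,0,0],"grip": 0.8},
  {"xyz": [-0.8,0,0],"twist": [0,0,0],"grip": 0.8},
  {"xyz": [-1.2,0,0],"twist": [0,0,0],"grip": 0.8},
  {"xyz": [-1.5,0,0],"twist": [0,0,0],"grip": 0.8},
])

```text
clock: 4.72
position: [0.4632, 0.2688, 0.1816]
ee_rot: [3.094, 0.546, -0.001]
force: [0.6, 0.5, -1.5]
width: 0.322
```

jog_arm([
  {"xyz": [0,0,-0.4],"twist": [0,0,0],"grip": 0.8},
  {"xyz": [0,0,-1.0],"twist": [0,0,0],"grip": 0.8},
  {"xyz": [0,0,-1.7],"twist": [0,0,0],"grip": 0.8},
  {"xyz": [0,0,-2.2],"twist": [0,0,0],"grip": 0.8},
  {"xyz": [0,0,-2.5],"twist": [0,0,0],"grip": 0.8},
])

```text
clock: 5.35
position: [0.4646, 0.2694, 0.3334]
ee_rot: [-3.093, -0.545, -0.002]
force: [-0.2, -0.2, -1.9]
width: 0.323
```

```bash
python3 -c "
from h import *
print(arm.observe()['position'],arm.observe()['force'])"; python3 to.py .45 -.06 .33 -70
```

```text
[0.46456936 0.26936333 0.33338045] [-0.17177301 -0.24462627 -1.86218424]
xyz [-2.11  5.08  0.05] twist [-0.   -0.01 -0.  ]
```

jog_arm([
  {"xyz": [-0.1,0.25,0],"twist": [0,0,0],"grip": 0.8},
  {"xyz": [-0.3,0.7,0],"twist": [0,0,0],"grip": 0.8},
  {"xyz": [-0.55,1.3,0],"twist": [0,0,0],"grip": 0.8},
  {"xyz": [-0.8,1.95,0],"twist": [0,0,0],"grip": 0.8},
  {"xyz": [-1.1,2.6,0],"twist": [0,0,0],"grip": 0.8},
])

```text
clock: 5.98
position: [0.4548, 0.0975, 0.3303]
ee_rot: [3.094, 0.544, -0.003]
force: [0.7, 0.9, -1.8]
width: 0.317
```

jog_arm([
  {"xyz": [-0.25,0.65,0],"twist": [0,0,0],"grip": 0.8},
  {"xyz": [-0.5,1.3,0],"twist": [0,0,0],"grip": 0.8},
  {"xyz": [-0.8,1.9,0],"twist": [0,0,0],"grip": 0.8},
  {"xyz": [-0.95,2.3,0],"twist": [0,0,0],"grip": 0.8},
  {"xyz": [-1.0,2.5,0],"twist": [0,0,0],"grip": 0.8},
])

```text
clock: 6.6
position: [0.4495, -0.0634, 0.3308]
ee_rot: [-3.094, -0.541, 0.002]
force: [-0.3, 0.2, -0.6]
width: 0.317
```

jog_arm([
  {"xyz": [0,0,0],"twist": [0,0,0],"grip": 0.8},
  {"xyz": [0,0,0],"twist": [0,0,0],"grip": 0.8},
  {"xyz": [0,0,0],"twist": [0,0,0],"grip": 0.8},
])

```text
clock: 6.98
position: [0.4511, -0.0601, 0.3315]
ee_rot: [-3.093, -0.548, 0.0]
force: [0.9, 1.0, -1.6]
width: 0.322
```

Run:
```python
from h import *
P=pose(); np.save("P4.npy",P); print(P.round(4).tolist(),arm.observe()['force']); im=arm.get_image("wrist"); cv2.imwrite("pics/w4.png",im)
```

```text
[[0.9391, 0.3437, -0.0003, 0.4511], [0.3437, -0.9391, 0.0001, -0.0601], [-0.0002, -0.0002, -1.0, 0.3315], [0.0, 0.0, 0.0, 1.0]] [ 0.85544171  0.95031095 -1.56347655]
```

View pics/w4.png

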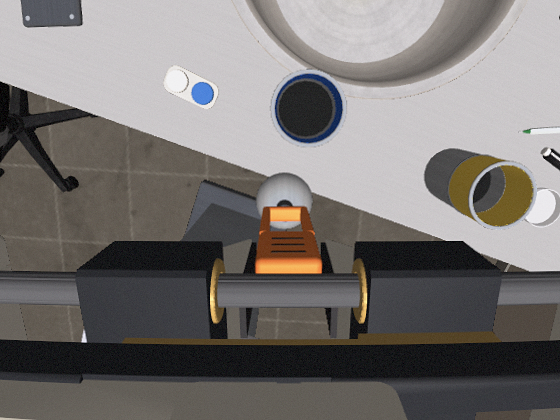

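The wrist view shows the blue pot's rim nearly circular around (309,107), columns 271–348. The yellow pot is at (500,195), and the held ball is at about (285,202).

Run:
```python
from h import *
P=np.load("P4.npy"); im=cv2.imread("pics/w4.png"); g=cv2.cvtColor(im,6).astype(int); h=cv2.cvtColor(im,40)
print("row107",g[107,262:282],g[107,338:356]); print("col308",g[60:80,308],g[136:156,308])
m=cv2.inRange(h,(100,60,0),(130,255,255))|cv2.inRange(h[:,:,2],0,80); m[:60]=0;m[155:]=0;m[:,:262]=0;m[:,358:]=0
c=max(cv2.findContours(m,0,2)[0],key=cv2.contourArea); (e,ax,a)=cv2.fitEllipse(cv2.convexHull(c)); print(e,ax,a,cv2.boundingRect(c))
C=onz("wrist",*e,.136,P); print("pot",C, [np.linalg.norm(onz("wrist",e[0]+s*ax[0]/2,e[1],.136,P)-C) for s in(-1,1)])
gm=cv2.inRange(g.astype('uint8'),130,255)
# ball: left/right extents
print("ball row195",h[195,245:330,1].tolist())
print("ball c",onz("wrist",285,203,P[2,3]-.1015,P), P[:3,3])
```

```text
row107 [202 202 202 198 200 200 202 188 171 186 190 189 164  33  53  80  69  42
  31  26] [ 38  36  36  31 114 180 188 189 179 198 204 200 199 199 197 202 202 201]
col308 [128 126 106 105 135 142 145 155 145 145 195 190 183 139  48  45  41  45
  62  83] [ 65  78  64  45  37  38  58 139 184 189 190 199 200 200 202 199 200 203
 200 202]
(308.2309875488281, 107.69184875488281) (67.50199890136719, 69.19148254394531) 10.582965850830078 (275, 74, 68, 69)
pot [ 0.52459575 -0.05521541  0.136     ] [np.float64(0.033141018602038184), np.float64(0.033200080931179037)]
ball row195 [23, 38, 21, 24, 21, 44, 39, 39, 45, 45, 50, 32, 2, 2, 0, 7, 2, 3, 5, 3, 2, 2, 6, 6, 6, 9, 9, 7, 11, 16, 14, 12, 13, 12, 13, 12, 19, 16, 16, 13, 13, 15, 15, 13, 13, 16, 13, 15, 14, 12, 11, 12, 10, 8, 9, 4, 3, 1, 2, 2, 3, 3, 4, 5, 4, 6, 5, 26, 38, 38, 41, 33, 39, 35, 20, 8, 8, 6, 5, 5, 4, 6, 5, 4, 5]
ball c [ 0.44877878 -0.05926305  0.23004851] [ 0.45105313 -0.06011985  0.33154851]
```

```bash
python3 - <<'E'
from h import *
P=np.load("P4.npy"); im=cv2.imread("pics/w4.png"); g=cv2.cvtColor(im,6)
print("col308 72..146",g[72:146,308].tolist()); print("row107",g[107,270:350].tolist())
print("col308 sat",cv2.cvtColor(im,40)[72:146,308,1].tolist())
# predicted seat ellipse rows/cols for depths
c=arm.camera_params("wrist"); K=np.array(c['mtx']); T=np.linalg.inv(camT("wrist",P)); C=np.array([.5246,-.0552])
def proj(p):
    q=T[:3,:3]@p+T[:3,3]; s=q[:2]/q[2]; s=s*(1+c['k1']*(s@s)); return K[:2,:2]@s+K[:2,2]
ux=P[:2,0]; uy=P[:2,1]
for d in (.06,.075,.09,.107):
    f=lambda v:proj(np.r_[C+.032*v,.136-d]).round(1).tolist()
    print(d,"top",f(ux),"bot",f(-ux),"l/r",f(-uy),f(uy))
E
python3 to.py .526 -.056 .33 -70
```

```text
col308 72..146 [183, 139, 48, 45, 41, 45, 62, 83, 92, 61, 31, 38, 31, 38, 27, 35, 41, 41, 38, 33, 36, 35, 36, 36, 41, 35, 39, 36, 32, 37, 30, 35, 36, 38, 40, 39, 41, 39, 34, 34, 34, 39, 39, 34, 41, 34, 35, 35, 41, 30, 42, 30, 39, 42, 38, 35, 40, 38, 39, 38, 39, 38, 33, 44, 65, 78, 64, 45, 37, 38, 58, 139, 184, 189]
row107 [171, 186, 190, 189, 164, 33, 53, 80, 69, 42, 31, 26, 36, 38, 34, 32, 35, 35, 36, 32, 43, 40, 37, 41, 34, 35, 37, 34, 39, 38, 43, 32, 36, 36, 41, 36, 35, 37, 39, 36, 37, 34, 38, 40, 37, 42, 40, 38, 31, 35, 37, 36, 38, 31, 29, 33, 40, 36, 33, 44, 33, 34, 42, 71, 76, 66, 50, 33, 38, 36, 36, 31, 114, 180, 188, 189, 179, 198, 204, 200]
col308 sat [8, 34, 209, 193, 213, 202, 115, 17, 3, 8, 15, 19, 46, 13, 43, 21, 6, 18, 7, 15, 20, 14, 32, 13, 18, 14, 0, 7, 23, 7, 16, 34, 20, 7, 6, 7, 24, 42, 0, 15, 21, 19, 13, 15, 12, 15, 34, 14, 12, 16, 12, 31, 19, 23, 19, 7, 12, 7, 13, 13, 19, 19, 8, 22, 4, 10, 65, 166, 196, 194, 180, 40, 9, 21]
0.06 top [305.7, 78.8] bot [305.1, 136.4] l/r [277.4, 108.1] [333.4, 108.1]
0.075 top [305.1, 79.9] bot [304.6, 135.5] l/r [277.7, 108.1] [331.9, 108.2]
0.09 top [304.5, 80.9] bot [304.0, 134.7] l/r [278.1, 108.2] [330.4, 108.2]
0.107 top [303.9, 82.0] bot [303.5, 133.8] l/r [278.4, 108.3] [328.9, 108.3]
xyz [1.2  0.36 0.03] twist [-0.    0.    0.01]
```

The seat's dark disc spans rows 82–135 and columns 279–332, which suggests a depth of about 65–85 mm. That puts contact at TCP z of about 0.175–0.195, so I'll go over the pot and feel down slowly from 0.21.

jog_arm([
  {"xyz": [0.2,0.06,0],"twist": [0,0,0],"grip": 0.8},
  {"xyz": [0.5,0.15,0],"twist": [0,0,0],"grip": 0.8},
  {"xyz": [0.85,0.26,0],"twist": [0,0,0],"grip": 0.8},
  {"xyz": [1.1,0.33,0],"twist": [0,0,0],"grip": 0.8},
  {"xyz": [1.2,0.36,0],"twist": [0,0,0],"grip": 0.8},
])

```text
clock: 7.65
position: [0.5272, -0.0566, 0.3312]
ee_rot: [3.093, 0.546, -0.001]
force: [-0.8, 0.6, -1.7]
width: 0.319
```

jog_arm([
  {"xyz": [0,0,0],"twist": [0,0,0],"grip": 0.8},
  {"xyz": [0,0,0.2],"twist": [0,0,0],"grip": 0.8},
  {"xyz": [0,0,0.4],"twist": [0,0,0],"grip": 0.8},
  {"xyz": [0,0,0.6],"twist": [0,0,0],"grip": 0.8},
  {"xyz": [0,0,0.7],"twist": [0,0,0],"grip": 0.8},
])

```text
clock: 8.28
position: [0.5255, -0.0568, 0.2886]
ee_rot: [-3.094, -0.545, 0.002]
force: [-0.1, 0.2, -1.3]
width: 0.322
```

```bash
cat > feel.py <<'E'
from h import *
F=[];Z=[]
for i in range(8):
    im=arm.get_image("wrist"); s=arm.observe(); F.append(s['force']); Z.append(s['position'])
print("z",np.mean(Z,0).round(4),"F",np.mean(F,0).round(2),"sd",np.std(F,0).round(2),"t",s['clock'])
cv2.imwrite("pics/last.png",im)
E
python3 feel.py;python3 to.py .526 -.056 .21 -70
```

```text
z [ 0.526  -0.0569  0.2896] F [-0.16 -0.24 -1.62] sd [0.68 0.48 0.52] t 8.675
xyz [-0.   -0.02  1.34] twist [ 0. -0. -0.]
```

View pics/last.png

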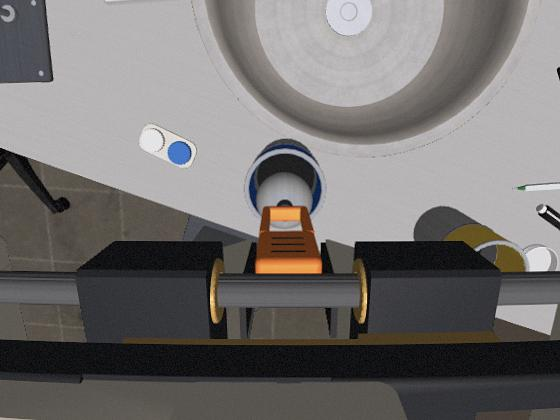

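The pot rim spans columns 245–326, centre 285, with the ball at 285, so it's centred. The held weight reads about −1.6 N.

jog_arm([
  {"xyz": [0,-0.02,0.3],"twist": [0,0,0],"grip": 0.8},
  {"xyz": [0,-0.02,0.65],"twist": [0,0,0],"grip": 0.8},
  {"xyz": [0,-0.02,1.0],"twist": [0,0,0],"grip": 0.8},
  {"xyz": [0,-0.02,1.2],"twist": [0,0,0],"grip": 0.8},
  {"xyz": [0,-0.02,1.3],"twist": [0,0,0],"grip": 0.8},
])

```text
clock: 9.3
position: [0.5257, -0.0558, 0.2115]
ee_rot: [3.094, 0.545, -0.0]
force: [0.0, -0.4, -1.5]
width: 0.321
```

```bash
python3 feel.py
```

```text
z [ 0.5259 -0.0558  0.2121] F [ 0.12  0.07 -1.49] sd [0.48 0.31 0.67] t 9.7
```

jog_arm([
  {"xyz": [0,0,0.03],"twist": [0,0,0],"grip": 0.8},
  {"xyz": [0,0,0.06],"twist": [0,0,0],"grip": 0.8},
  {"xyz": [0,0,0.1],"twist": [0,0,0],"grip": 0.8},
])

```text
clock: 10.07
position: [0.5257, -0.0557, 0.2056]
ee_rot: [3.094, 0.546, 0.0]
force: [-0.6, -0.1, -1.8]
width: 0.322
```

```bash
python3 feel.py
```

```text
z [ 0.5256 -0.0557  0.2056] F [ 0.18  0.23 -1.53] sd [0.62 0.76 0.64] t 10.475
```

jog_arm([
  {"xyz": [0,0,0.03],"twist": [0,0,0],"grip": 0.8},
  {"xyz": [0,0,0.06],"twist": [0,0,0],"grip": 0.8},
  {"xyz": [0,0,0.1],"twist": [0,0,0],"grip": 0.8},
])

```text
clock: 10.85
position: [0.5256, -0.0557, 0.1995]
ee_rot: [-3.094, -0.545, 0.0]
force: [-0.2, -0.2, -2.3]
width: 0.319
```

```bash
python3 feel.py
```

```text
z [ 0.5256 -0.0557  0.1996] F [-0.18 -0.03 -1.65] sd [0.43 0.51 0.33] t 11.25
```

jog_arm([
  {"xyz": [0,0,0.03],"twist": [0,0,0],"grip": 0.8},
  {"xyz": [0,0,0.04],"twist": [0,0,0],"grip": 0.8},
])

```text
clock: 11.5
position: [0.5256, -0.0557, 0.1972]
ee_rot: [-3.094, -0.545, 0.0]
force: [-0.0, 0.1, -1.7]
width: 0.316
```

```bash
python3 feel.py
```

```text
z [ 0.5256 -0.0557  0.1973] F [-0.09 -0.12 -1.67] sd [0.43 0.54 0.31] t 11.9
```

jog_arm([
  {"xyz": [0,0,0.02],"twist": [0,0,0],"grip": 0.8},
  {"xyz": [0,0,0.04],"twist": [0,0,0],"grip": 0.8},
])

```text
clock: 12.15
position: [0.5256, -0.0557, 0.1949]
ee_rot: [3.094, 0.545, 0.0]
force: [-0.2, 0.1, -1.5]
width: 0.321
```

```bash
python3 feel.py
```

```text
z [ 0.5256 -0.0557  0.1949] F [-0.17 -0.13 -1.76] sd [0.47 0.45 0.39] t 12.55
```

jog_arm([
  {"xyz": [0,0,0.02],"twist": [0,0,0],"grip": 0.8},
  {"xyz": [0,0,0.03],"twist": [0,0,0],"grip": 0.8},
])

```text
clock: 12.8
position: [0.5257, -0.0558, 0.1931]
ee_rot: [3.094, 0.545, 0.0]
force: [-0.6, 1.1, -1.2]
width: 0.327
```

```bash
python3 feel.py
```

```text
z [ 0.5257 -0.0558  0.1932] F [ 0.16 -0.07 -0.54] sd [0.37 0.51 0.53] t 13.2
```

The force rose from −1.7 to −0.5 N, so the seat is taking about two thirds of the weight. One small step more.

jog_arm([
  {"xyz": [0,0,0.015],"twist": [0,0,0],"grip": 0.8},
  {"xyz": [0,0,0.015],"twist": [0,0,0],"grip": 0.8},
])

```text
clock: 13.45
position: [0.5257, -0.0558, 0.1922]
ee_rot: [3.094, 0.545, 0.0]
force: [0.2, 0.5, 0.3]
width: 0.321
```

```bash
python3 feel.py
```

```text
z [ 0.5257 -0.0558  0.1923] F [ 0.33  0.05 -0.31] sd [0.44 0.32 0.46] t 13.85
```

jog_arm([
  {"xyz": [0,0,0.008],"twist": [0,0,0],"grip": 0.8},
  {"xyz": [0,0,0.008],"twist": [0,0,0],"grip": 0.8},
])

```text
clock: 14.1
position: [0.5257, -0.0558, 0.1918]
ee_rot: [3.094, 0.545, 0.0]
force: [-0.8, -0.2, 0.2]
width: 0.324
```

```bash
python3 feel.py
```

```text
z [ 0.5257 -0.0558  0.1918] F [ 0.13 -0.1   0.29] sd [0.51 0.36 0.31] t 14.5
```

The ball rests on the seat, with about +0.3 N net. Releasing.

jog_arm([
  {"xyz": [0,0,0],"twist": [0,0,0],"grip": 0.2},
  {"xyz": [0,0,0],"twist": [0,0,0],"grip": -0.3},
  {"xyz": [0,0,0],"twist": [0,0,0],"grip": -1},
  {"xyz": [0,0,0],"twist": [0,0,0],"grip": -1},
  {"xyz": [0,0,0],"twist": [0,0,0],"grip": -1},
])

```text
clock: 15.12
position: [0.5256, -0.0558, 0.1918]
ee_rot: [3.094, 0.545, 0.0]
force: [-0.6, -0.1, -0.0]
width: 0.788
```

jog_arm([
  {"xyz": [0,0,0],"twist": [0,0,0],"grip": -1},
  {"xyz": [0,0,-0.2],"twist": [0,0,0],"grip": -1},
  {"xyz": [0,0,-0.6],"twist": [0,0,0],"grip": -1},
  {"xyz": [0,0,-1.2],"twist": [0,0,0],"grip": -1},
  {"xyz": [0,0,-2],"twist": [0,0,0],"grip": -1},
])

```text
clock: 15.75
position: [0.525, -0.0558, 0.3132]
ee_rot: [-3.094, -0.545, 0.002]
force: [1.1, -0.1, -0.5]
width: 1.004
```

jog_arm([
  {"xyz": [-0.4,0,-0.3],"twist": [0,0,0],"grip": -1},
  {"xyz": [-0.8,0,-0.4],"twist": [0,0,0],"grip": -1},
  {"xyz": [-1.0,0,-0.4],"twist": [0,0,0],"grip": -1},
  {"xyz": [-1.0,0,-0.4],"twist": [0,0,0],"grip": -1},
])

```text
clock: 16.25
position: [0.4689, -0.0764, 0.336]
ee_rot: [-3.094, -0.545, -0.001]
force: [0.1, 1.1, -0.8]
width: 0.997
```

```bash
python3 feel.py
python3 - <<'E'
import cv2,numpy as np
from cell import arm
a=cv2.imread("pics/last.png")[0:300]; b=arm.get_image("scene")[150:330,120:480]
cv2.imwrite("pics/fin.png",np.vstack([a,cv2.resize(b,(560,280))]))
E
```

```text
z [ 0.4696 -0.0759  0.3355] F [0.16 0.01 0.16] sd [0.37 0.35 0.58] t 16.65
```

View pics/fin.png

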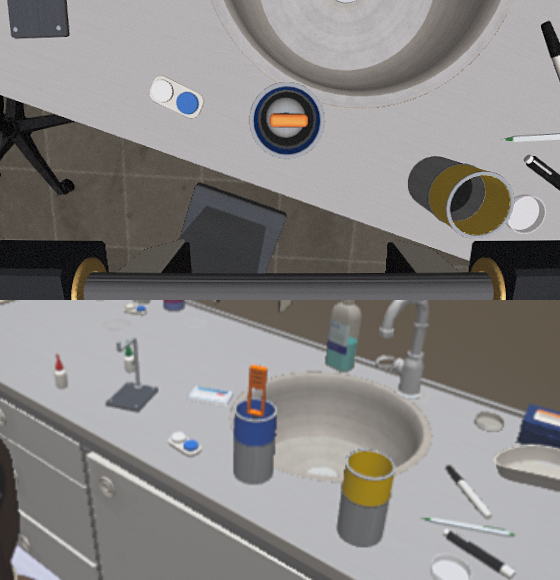

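The wrist view shows the ball and handle upright in the blue pot, at about (288,120). In the scene view the stand is empty, the other items are in place and the arm is clear.

```bash
python3 -c "
from cell import arm
print(arm.sign_off())"
```

```text
the job is handed in; nothing more can be done
None
```

The steel ball is in the blue-collar pot, handle up, and the job is handed in at about 16.7 s of the 53 s limit.

- **Unhooking:** I gripped the tab, lifted it 28 mm and took it out over the hook tip towards the stand's −x. Force readings stayed within about 2.5 N.
- **Lowering:** I felt down in small steps. The vertical force went from −1.7 N hanging to about +0.3 N, so the seat carried the ball with only a very light press. Then I let go.
- **Last checks:** The final pictures show the ball upright in the blue pot and the stand empty. Nothing in view looks moved, and the arm is clear with the gripper open. I judged the other items by eye and did not re-measure them.
- **What disagreed:** The two fixed cameras put the blue pot about 16 mm apart, so I used a closer wrist-camera measurement, which matched the 33 mm inner radius. One move call was refused for a missing field before anything moved, and I re-measured before sending it again.

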